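# Lamp out for inspection

### The job

Slide the shutter carriage of the lamp stand along its rail, away from the lamp, until it is fully against the end stop. Then draw the cathode lamp out of its slanted socket, turn it level and hold it there, still and at least 20 cm above the worktop over or near the stand. Finish while still holding the lamp in the air, leave the shutter open, and leave the bottle and the timer where they are.

Things in the scene. Friction and masses are not known exactly. Their poses are not given: they have to be found in the camera images.
- stand: Fixed lamp stand: grey plate 205 x 340 x 12 mm (x -115 to 90, y -170 to 170), yaw up to 0.3 rad. Origin on the worktop; x away from the robot, y along the rail, z up. Black slanted socket at y = -115, opening towards (-0.766, 0, 0.643), i.e. up and to the robot at 40 deg. Steel rail along y at x = -85; end stop, 46 mm high, at its +y end.
- socket_mouth (a point): Centre of the socket's round mouth, on the socket's axis, 75 mm above the worktop. Bore 41 mm across, 40 mm deep; outside 49 mm, 55 mm at the collar round the mouth.
- lamp: Cathode lamp, rigid glass cylinder with black plug, 151 mm long, 37 mm across, 70 to 130 g. Origin on its side at mid-length, 18.5 mm off its axis (axis at z = +18.5 mm); y runs along it from window end (-76 mm) to plug (+64 mm, then thin pins to +75). Starts plug down in the socket, 2 mm play, window end up towards the robot. Pinch the free part (100 mm) from above, fingers along stand y.
- lamp_center (a point): Point on the lamp's axis at mid-length (lamp frame 0, 0, 18.5 mm), about 25 mm out of the socket's mouth at the start, with 76 mm of lamp beyond it to the window end.
- shutter (a joint): Shutter carriage along the rail, m: 0 = blade in front of the lamp's window (lamp cannot come out), grows towards stand +y, 0.12 = against the end stop. Starts at 0 to 0.025; about 1.5 N friction, stays where left. Dark slider 40 x 169 mm, top 43 mm above the worktop, with a thin aluminium arm and slanted blade 52 mm wide, top 160 mm up.
- shutter_knob (a point): Grip point on the carriage's black upright knob (18 mm across, gripped from 57 to 97 mm above the worktop; this point is 85 mm up, on its axis). It sits 110 mm to the +y side of the blade's middle, over the rail, and moves with the carriage along stand y.
- bottle: Bystander: white round screw-cap bottle, 37 mm across, 88 mm high; origin under its centre.
- timer: Bystander: white bench timer, 39 x 68 x 62 mm; origin under its centre.

How it is judged:
On the way, in this order (a step that is already met when the one before it is completed fails the run):
1. the shutter carriage is fully against its end stop, with the lamp still in its socket (value of joint shutter above 0.115 m and distance between lamp_center and socket_mouth below 0.04 m), for 0.2 s.
2. the lamp is out of the socket, in the fingers (distance between lamp_center and socket_mouth above 0.07 m and contact force between lamp and the fingers above 1 N and contact force between lamp and stand below 0.2 N), for 0.2 s.
At the end, for the whole second after the job is handed in: The lamp is held still in the fingers, clear of the stand, its long axis level within 12 deg, its middle at least 19 cm above the worktop and within 30 cm (seen from above) of the socket's mouth; the shutter carriage stands within 6 mm of its end stop (angle between lamp's own y axis and vertical between 1.36 and 1.78 rad and height (world z) of lamp_center above 0.19 m and horizontal distance between lamp_center and socket_mouth below 0.3 m and contact force between lamp and the fingers above 1 N and contact force between lamp and stand below 0.2 N and linear speed of lamp below 0.02 m/s and angular speed of lamp below 0.15 rad/s and value of joint shutter above 0.114 m); the arm keeps its last pose, push and grip.
It fails at once if the bottle is moved by more than 3 cm (distance of bottle from where it was at the start of the episode above 0.03 m).
It fails at once if the timer is moved by more than 3 cm (distance of timer from where it was at the start of the episode above 0.03 m).
It also fails if it takes over 48 s, if anything falls off the work surface, if the arm or the gripper's body presses on something with over 40 N, if the wrist force passes 120 N, or if a joint passes its speed limit or range.

### The arm

A 6-joint arm with a two-finger parallel gripper is mounted at the origin on a cart in front of the work surface, level with it; the furniture and walls round the work are solid. World frame = base frame: x ahead of the robot, y to its left, z up, the work surface at z = 0. Lengths are in m, angles in rad, forces in N, time in s.
With the tool pointing down it reaches from about 0.3 to 0.875 m from the base axis. Payload 6.4 kg.
Tool frame: the origin (TCP) lies midway between the tips of the shut fingers; the grasp point (between the pads) lies 19 mm behind it; z points along the fingers, y is the line along which they close (so a half turn about z gives the same grasp; the last joint's range is limited). The gripper opens to 88 mm and grips with 3 to 60 N. Pads are 18 mm wide; open, the fingers measure 123 mm over their backs; the gripper's body (75 mm by 187 mm) begins 45 mm behind the grasp point.
Start: joints at [0.935, 0.181, 1.607, -0, 1.354, -0.206], TCP at [0.24, 0.523, 0.239] pointing down, gripper open.
Joint ranges: [-2.99, 2.99], [-0.89, 2.07], [0.3, 2.58], [-1.14, 4.28], [0, 2.63], [-3.12, 3.12]. Speed limits (rad/s): [2.57, 2.57, 3.01, 3.14, 3.14, 3.14].

### API

Orientations are given as a unit quaternion [x, y, z, w].
In Python, from station import arm gives the robot as it stands. The module is installed in compiled form; this text tells all that it offers.
- The arm moves only by the shell command python3 -m pendant 'ROWS' [FORCE]. ROWS is JSON, a list of rows, each a list of 5 numbers: the opening, from 0 (shut) to 1 (fully open), then the shift along the tool's x, y, z in m, then the turn about the tool's z in rad. A call has 1 to 8 rows; each row is the pose to reach, as a shift and turn from the pose commanded when the call began, along the tool's axes at that moment; what a row does not reach only later rows make up. A row lasts 1/12 s, in which the tool goes at most 41.7 mm and 7.16 degrees, less where a joint would pass 70% of its speed; a pose out of reach is approached as far as the arm can. A call with a gripper value outside its range is refused whole. The fingers move at their own pace and stop on an object; FORCE is the grip in N (left out, the last holds). Time passes only in rows, so rows that repeat a pose let the fingers close. It gives the time, the measured TCP pose, the force, the opening and the grip force at its end, in the units of the state.
- arm.get_obs(): the state, without advancing time (a new reading comes with each control period).
- arm.camera(name): name is "scene" or "top"; returns the picture (384x512x3 uint8, red, green, blue); there is no depth.
- arm.camera_info(name): a dict with "K" (3x3 intrinsics, pixels), "R" (3x3) and "t" (3): a world point X has camera coordinates R X + t. Camera axes: x right, y down, z forward; pixel columns grow to the right and rows downward; lengths in m; the calibration is good to about 2 mm. A picture is of the moment at which its call begins. camera_info takes no time and is no camera call.
- arm.finish_job(): hands the job in; it is judged then, once.
The state is a dict: "time": time; "joint_pos": joint angles; "qvel": joint speeds; "joint_efforts": joint torques, N m; "position": TCP position; "tcp_rot": TCP orientation; "contact_force": force on the tool from outside, world axes, zero at the start; "ft_torque": the same for the moment, N m; "grip_width": finger opening in m; "grip_force": force on a finger pad.
Only numpy, scipy, OpenCV 4.12 (cv2) and the standard library are available. Lean on these libraries where they do the work, as an engineer would, in place of code of your own. Each camera call takes 0.05 s, during which the arm holds its last target. There are 200 camera calls.

## Working session

There is one attempt and no reset: what is moved stays moved. The work goes in short steps, Python scripts to look and compute and a shell command to move; the robot and the scene stay as the last step left them, time stands still between calls to the robot, and variables do not carry over. Pictures are saved under pics/ and viewed, at most 10 in all, crops included, and the job is handed in when it is done.

```bash
mkdir -p pics; python3 - <<'E'
from station import arm
import cv2
for n in("scene","top"):
    cv2.imwrite(f"pics/{n}0.png",arm.camera(n)[:,:,::-1]); i=arm.camera_info(n); print(n,i["K"],i["R"],i["t"])
o=arm.get_obs(); print(o["time"],o["position"],o["tcp_rot"],o["grip_width"])
E
```

```text
scene [[398.20344405   0.         257.42665147]
 [  0.         398.20344405 195.71263871]
 [  0.           0.           1.        ]] [[ 0.623227   -0.78190993 -0.01431694]
 [-0.45517329 -0.34779084 -0.81966994]
 [ 0.63592876  0.51735712 -0.57265715]] [-0.33842953  0.30776761  0.94416534]
top [[496.315387     0.         250.01385073]
 [  0.         496.315387   189.35107843]
 [  0.           0.           1.        ]] [[ 1.32089251e-03 -9.99967729e-01 -7.92435519e-03]
 [-9.84410148e-01  9.35034305e-05 -1.75888180e-01]
 [ 1.75883244e-01  8.03314504e-03 -9.84378257e-01]] [0.01296232 0.52894213 1.41811373]
0.1 [0.23928778 0.52233694 0.23792825] [ 2.13229118e-01  9.77001924e-01 -7.02298844e-04 -3.01678493e-04] 0.08783592905498401
```

View pics/scene0.png

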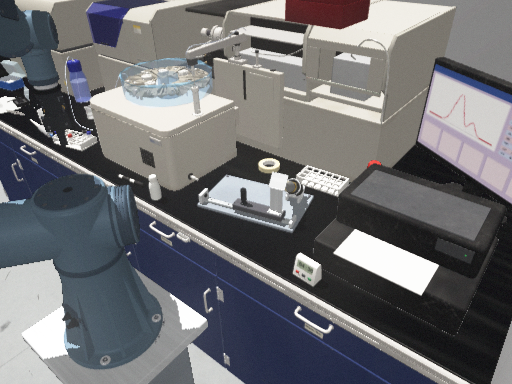

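View pics/top0.png

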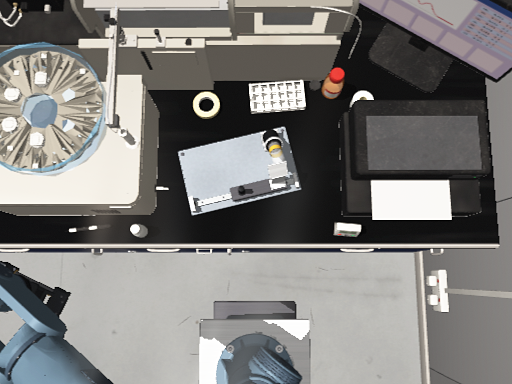

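The scene picture shows the stand at about (255,200), the bottle at (155,187) and the timer at (307,270). In the top picture the plate corners are about (179,152), (286,127), (300,187) and (194,214), with the knob near (240,190). I'll enlarge both views.

```bash
python3 - <<'E'
import cv2,numpy as np
a=cv2.imread("pics/top0.png")[118:222,170:310]; b=cv2.imread("pics/scene0.png")[165:235,190:330]
a=cv2.resize(a,None,fx=4,fy=4,interpolation=cv2.INTER_CUBIC);b=cv2.resize(b,None,fx=4,fy=4,interpolation=cv2.INTER_CUBIC)
cv2.imwrite("pics/crop.png",a);cv2.imwrite("pics/cropb.png",b)
E
cat > h.py <<'E'
from station import arm
import numpy as np, cv2
def ray(n,u,v,z):
    i=arm.camera_info(n);R=np.array(i["R"]);t=np.array(i["t"])
    d=R.T@np.linalg.inv(i["K"])@[u,v,1];c=-R.T@t
    return c+d*(z-c[2])/d[2]
def proj(n,X):
    i=arm.camera_info(n);p=np.array(i["K"])@(np.array(i["R"])@X+i["t"]);return p[:2]/p[2]
E
```

```text
(no output)
```

View pics/crop.png

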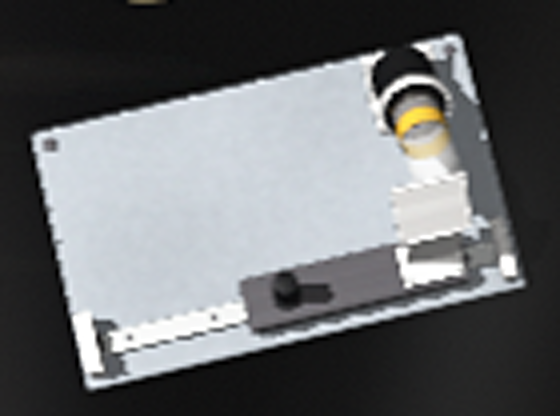

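View pics/cropb.png

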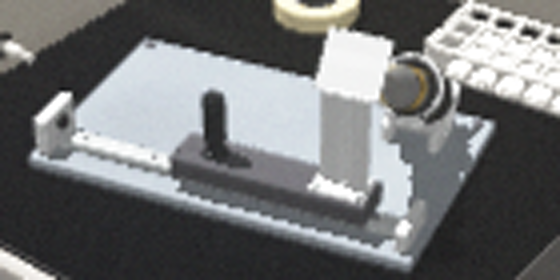

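The top crop shows plate corners at (33,131), (462,35), (525,287) and (90,388), and the knob top at (287,285). The blade stands in front of the lamp window. The scene crop has the knob at (213,95), the lamp at (405,85) and the end stop at lower left.

```bash
python3 - <<'E'
from h import *
from scipy.optimize import least_squares
px=[(33,131),(462,35),(525,287),(90,388)]
S=np.array([(.09,.17),(.09,-.17),(-.115,-.17),(-.115,.17)])
W=np.array([ray("top",170+u/4,118+v/4,.012)[:2] for u,v in px])
def T(p,s): c,n=np.cos(p[2]),np.sin(p[2]);return np.atleast_2d(s)@np.array([[c,n],[-n,c]])+p[:2]
r=least_squares(lambda p:(T(p,S)-W).ravel(),[.6,0,0]);p=r.x
print("stand",p,"res",r.fun*1000)
k=ray("top",170+287/4,118+285/4,.095);print("knob top",k)
k2=ray("scene",190+213/4,165+95/4,.095);print("knob scene",k2)
c,n=np.cos(p[2]),np.sin(p[2])
print("knob in stand",[np.array([[c,n],[-n,c]])@(q[:2]-p[:2]) for q in(k,k2)])
for z,n_,u in((.088,"bottle",(139,230)),(.062,"timer",(347,229))):print(n_,ray("top",*u,z))
# lamp collar: mouth candidates
print("collar", [ (T(p,[x,-.115]),proj("top",np.r_[T(p,[x,-.115])[0],.075])) for x in(-.02,0,.02,.04)])
print("collar px top", (170+412/4,118+95/4))
o=arm.get_obs();from scipy.spatial.transform import Rotation as Ro
print(Ro.from_quat(o["tcp_rot"]).as_matrix())
E
```

```text
stand [0.60675028 0.0485706  0.22957188] res [ 0.14083238  0.56476926  1.32870174 -0.62308481 -0.48462666 -1.952333
 -0.98490746  2.01064855]
knob top [0.52064136 0.03648307 0.095     ]
knob scene [0.52306824 0.0389262  0.095     ]
knob in stand [array([-0.0866004 ,  0.00782461]), array([-0.08368124,  0.00965138])]
bottle [0.40470805 0.32714153 0.088     ]
timer [ 0.41040188 -0.26587414  0.062     ]
collar [(array([[ 0.61344448, -0.06796346]]), array([277.75556163, 159.2170005 ])), (array([[ 0.63291976, -0.06341225]]), array([276.14602056, 152.7496214 ])), (array([[ 0.65239503, -0.05886104]]), array([274.5441201 , 146.31294337])), (array([[ 0.67187031, -0.05430982]]), array([272.94980595, 139.90674833]))]
collar px top (273.0, 141.75)
[[-9.09066505e-01  4.16650093e-01 -8.88982062e-04]
 [ 4.16650940e-01  9.09065700e-01 -1.24364137e-03]
 [ 2.89979811e-04 -1.50094792e-03 -9.99998832e-01]]
```

```bash
cat >> h.py <<'E'
from scipy.spatial.transform import Rotation as Ro
P=np.array([.60675,.04857,.2296])
def W(x,y,z):
    c,s=np.cos(P[2]),np.sin(P[2]);return np.array([P[0]+c*x-s*y,P[1]+s*x+c*y,z])
def go(X,ang=None):
    "shift in tool axes to TCP X; turn for closing line at stand angle ang (deg)"
    o=arm.get_obs();R=Ro.from_quat(o["tcp_rot"]).as_matrix()
    cur=np.arctan2(R[1,1],R[0,1]);t=0 if ang is None else cur-(np.radians(ang)+P[2])
    print("t",round(o["time"],2),"pos",o["position"].round(4),"F",np.round(o["contact_force"],1),"w",round(o["grip_width"],4),"j6",round(o["joint_pos"][5],2))
    print("shift",(R.T@(np.array(X)-o["position"])).round(4),"turn",round(t,3))
E
python3 - <<'E'
from h import *
print(W(-.085,.009,.066)); go([.37,.15,.22],0); go(W(-.085,.009,.19),0)
E
```

```text
[0.52193232 0.03798883 0.066     ]
t 0.1 pos [0.2393 0.5223 0.2379] F [-0.1  0.3  0.3] w 0.0878 j6 -0.21
shift [-0.274  -0.284   0.0183] turn 0.911
t 0.1 pos [0.2393 0.5223 0.2379] F [-0.1  0.3  0.3] w 0.0878 j6 -0.21
shift [-0.4588 -0.3225  0.0483] turn 0.911
```

```bash
python3 -m pendant '[[1,-0.034,-0.035,0,0.11],[1,-0.068,-0.07,0,0.23],[1,-0.102,-0.106,0.005,0.34],[1,-0.137,-0.142,0.01,0.46],[1,-0.171,-0.177,0.015,0.57],[1,-0.205,-0.213,0.018,0.68],[1,-0.24,-0.248,0.018,0.8],[1,-0.274,-0.284,0.018,0.91]]'; python3 -c "
from h import *
go(W(-.085,.009,.16),0)"
```

```text
time: 0.77
position: [0.3496, 0.207, 0.2214]
tcp_rot: [0.623, 0.782, -0.0, -0.0]
contact_force: [1.6, 1.0, -0.0]
grip_width: 0.0883
grip_force: 0.0
t 0.77 pos [0.3496 0.207  0.2214] F [ 1.6  1.  -0. ] w 0.0883 j6 0.01
shift [-0.2033  0.1302  0.0614] turn -0.004
```

```bash
python3 -m pendant '[[1,0,0,0,0],[1,0,0,0,0]]'; python3 -c "
from h import *
go(W(-.085,.009,.12),0)"
```

```text
time: 0.93
position: [0.3506, 0.2069, 0.2218]
tcp_rot: [0.623, 0.782, -0.0, -0.0]
contact_force: [-0.3, 0.5, -0.7]
grip_width: 0.0881
grip_force: 0.0
t 0.93 pos [0.3506 0.2069 0.2218] F [-0.3  0.5 -0.7] w 0.0881 j6 0.01
shift [-0.203   0.1292  0.1017] turn -0.004
```

```bash
python3 -m pendant '[[1,-0.03,0.019,0,0],[1,-0.06,0.038,0,0],[1,-0.09,0.057,0,0],[1,-0.12,0.076,0.01,0],[1,-0.15,0.095,0.03,0],[1,-0.18,0.114,0.06,0],[1,-0.203,0.129,0.09,0],[1,-0.203,0.129,0.1,0]]';python3 -m pendant '[[1,0,0,0,0],[1,0,0,0,0]]'; python3 - <<'E'
from h import *
go(W(-.085,.009,.066),0)
a=arm.camera("top")[118:222,170:310,::-1]; b=arm.camera("scene")[135:235,190:330,::-1]
f=lambda i:cv2.resize(i,None,fx=3,fy=3,interpolation=cv2.INTER_CUBIC)
cv2.imwrite("pics/k.png",np.vstack([f(b),f(a)])[:600])
E
```

```text
time: 1.6
position: [0.5231, 0.0398, 0.118]
tcp_rot: [0.621, 0.784, -0.001, -0.001]
contact_force: [-0.4, -0.5, 0.5]
grip_width: 0.0884
grip_force: 0.0
time: 1.77
position: [0.521, 0.0425, 0.1209]
tcp_rot: [0.62, 0.785, -0.001, -0.002]
contact_force: [-0.3, 0.0, 0.2]
grip_width: 0.0879
grip_force: 0.0
t 1.77 pos [0.521  0.0425 0.1209] F [-0.3  0.   0.2] w 0.0879 j6 -0.38
shift [-0.0047 -0.      0.0548] turn 0.004
```

View pics/k.png

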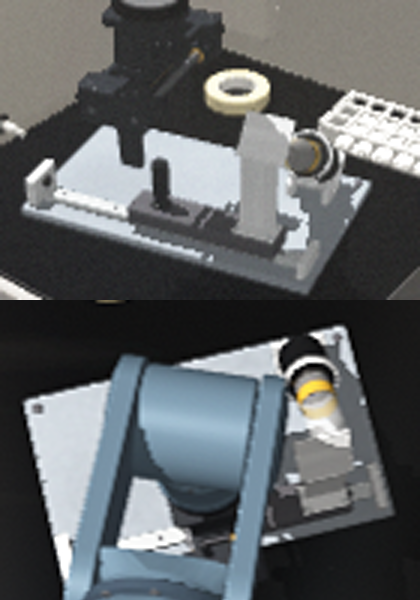

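The scene half shows a fingertip at (132,165) to the left of and beyond the knob at (160,165). The top half shows the arm hiding the knob. I'll check by projecting the fingertip positions.

```bash
python3 - <<'E'
from h import *
o=arm.get_obs();R=Ro.from_quat(o["tcp_rot"]).as_matrix();p=o["position"]
i=arm.camera_info("scene");print("cam",-np.array(i["R"]).T@i["t"])
c=lambda X:((proj("scene",X)-[190,135])*3).round()
for s in(-.05,0,.05):print(s,c(p+s*R[:,1]),R[:,1])
print("knob",c(W(-.085,.009,.095)),c(W(-.085,.009,.06)))
E
```

```text
cam [-0.24941588 -0.64605332  0.78810562]
-0.05 [133. 163.] [0.97280892 0.23160604 0.00119986]
0 [156. 138.] [0.97280892 0.23160604 0.00119986]
0.05 [177. 114.] [0.97280892 0.23160604 0.00119986]
knob [160. 162.] [161. 190.]
```

The projection matches: that fingertip is the near finger and the TCP is over the knob. I'll descend and grip.

```bash
python3 -m pendant '[[1,-0.004,0,0.02,0],[1,-0.004,0,0.04,0],[1,-0.004,0,0.054,0],[0.3,-0.004,0,0.054,0],[0,-0.004,0,0.054,0],[0,-0.004,0,0.054,0],[0,-0.004,0,0.054,0],[0,-0.004,0,0.054,0]]' 25;python3 -m pendant '[[0,0,0,0,0],[0,0,0,0,0],[0,0,0,0,0]]'; python3 -c "
from h import *
go(W(-.085,.009+.107,.066),0)"
```

```text
time: 2.53
position: [0.5239, 0.037, 0.0694]
tcp_rot: [0.621, 0.784, 0.001, 0.001]
contact_force: [-0.8, 0.3, 0.7]
grip_width: 0.0564
grip_force: 0.0
time: 2.78
position: [0.523, 0.0368, 0.0682]
tcp_rot: [0.621, 0.784, 0.0, 0.0]
contact_force: [0.3, 0.1, 0.6]
grip_width: 0.0369
grip_force: 0.0
t 2.78 pos [0.523  0.0368 0.0682] F [0.3 0.1 0.6] w 0.0369 j6 -0.39
shift [ 0.1084 -0.0007  0.0022] turn 0.001
```

```bash
python3 -m pendant '[[0,0,0,0,0],[0,0,0,0,0],[0,0,0,0,0],[0,0,0,0,0]]';python3 -m pendant '[[0,0.02,0,0,0],[0,0.04,0,0,0],[0,0.06,0,0,0],[0,0.08,0,0,0],[0,0.095,0,0,0],[0,0.1,0,0,0],[0,0.105,0,0,0],[0,0.11,0,0,0]]'; python3 -m pendant '[[0,0.003,0,0,0],[0,0.005,0,0,0],[0,0.005,0,0,0]]'; python3 -c "
from h import *
go(W(-.085,.009+.107,.066),0)"
```

```text
time: 3.12
position: [0.5205, 0.0365, 0.0676]
tcp_rot: [0.621, 0.784, -0.002, -0.002]
contact_force: [-8.2, -3.1, 7.7]
grip_width: 0.0171
grip_force: 25.0
time: 3.78
position: [0.4954, 0.1407, 0.0675]
tcp_rot: [0.62, 0.785, -0.005, 0.0]
contact_force: [-5.3, -37.3, 7.1]
grip_width: 0.0174
grip_force: 25.0
time: 4.03
position: [0.4952, 0.1418, 0.0674]
tcp_rot: [0.62, 0.785, -0.007, 0.002]
contact_force: [-5.8, -35.6, 7.3]
grip_width: 0.0169
grip_force: 25.0
t 4.03 pos [0.4952 0.1418 0.0674] F [ -5.8 -35.6   7.3] w 0.0169 j6 -0.17
shift [-0.0001  0.0025  0.0014] turn 0.004
```

The carriage is hard against the stop. Now release, rise and look at the lamp.

```bash
python3 -m pendant '[[0.2,-0.004,0,0,0],[0.5,-0.004,0,0,0],[0.8,-0.004,0,0,0],[0.8,-0.004,0,0,0],[0.8,-0.004,0,-0.03,0],[0.8,-0.004,0,-0.07,0],[1,-0.004,0,-0.11,0],[1,-0.004,0,-0.15,0]]'; python3 -m pendant '[[1,0,0,-0.01,0],[1,0.0,0,-0.02,0],[1,0.0,0,-0.02,0]]'; python3 - <<'E'
from h import *
a=arm.camera("top")[118:222,170:310,::-1]; b=arm.camera("scene")[145:235,190:330,::-1]
f=lambda i:cv2.resize(i,None,fx=4,fy=4,interpolation=cv2.INTER_CUBIC)
cv2.imwrite("pics/l1.png",f(a));cv2.imwrite("pics/l2.png",f(b))
L=np.array([W(.03+d*-.766,-.115,.075+d*.643) for d in(0,.025,.1)])
for X in L:print((proj("top",X)-[170,118])*4,(proj("scene",X)-[190,145])*4)
E
```

```text
time: 4.7
position: [0.497, 0.1454, 0.2194]
tcp_rot: [0.621, 0.784, -0.0, -0.0]
contact_force: [1.3, 0.1, -0.8]
grip_width: 0.0615
grip_force: 0.0
time: 4.95
position: [0.4984, 0.1454, 0.2397]
tcp_rot: [0.621, 0.784, 0.001, 0.001]
contact_force: [-0.4, 0.5, -0.6]
grip_width: 0.0816
grip_force: 0.0
[414.98274245 100.4206755 ] [414.32885518 159.22488564]
[422.03759158 119.35600162] [406.39212913 154.4437022 ]
[444.37306062 179.30475211] [380.73080336 138.98499734]
```

View pics/l1.png

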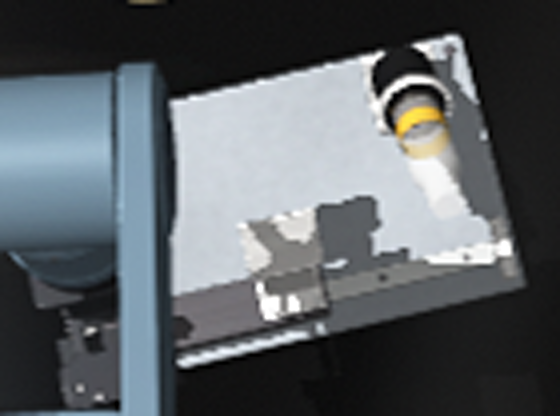

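View pics/l2.png

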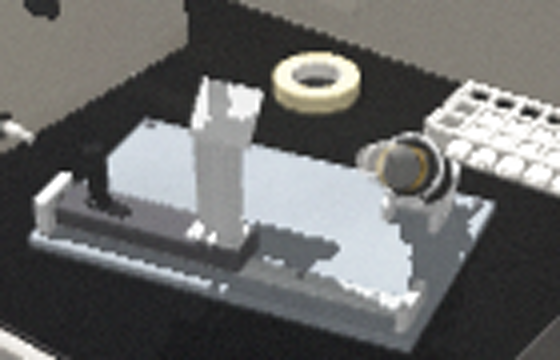

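The shutter is open and the blade now stands left of the lamp. In the top crop the lamp runs from the collar at (412,98) to the glass end at about (447,212). In the scene crop the lamp face is near (403,167). I'll overlay a model of the lamp to refine the fit.

```bash
python3 - <<'E'
from h import *
out=[]
for n,(u,v) in(("top",(255,122)),("scene",(272,170))):
    f0=cv2.resize(cv2.imread("pics/l1.png" if n=="top" else "pics/l2.png"),None,fx=1/4,fy=1/4,interpolation=cv2.INTER_AREA)
    ou,ov=(170,118) if n=="top" else (190,145)
    c=f0[v-ov:v-ov+60,u-ou:u-ou+50]
    c=cv2.resize(c,None,fx=5,fy=5,interpolation=cv2.INTER_CUBIC);col=[c.copy()]
    x0=.03
    for d,r,k in((0,.0275,(0,0,255)),(.1,.0185,(0,200,0)),(.025,.0185,(255,0,0))):
        a=np.linspace(0,2*np.pi,40)
        q=[(proj(n,W(x0-.766*d+r*np.cos(t)*.643,-.115+r*np.sin(t),.075+.643*d+r*np.cos(t)*.766))-[u-.5,v-.5])*5 for t in a]
        cv2.polylines(c,[np.int32(q)],True,k,1)
    col.append(c);out.append(np.hstack(col))
cv2.imwrite("pics/ov.png",np.vstack(out))
E
```

```text
(no output)
```

View pics/ov.png

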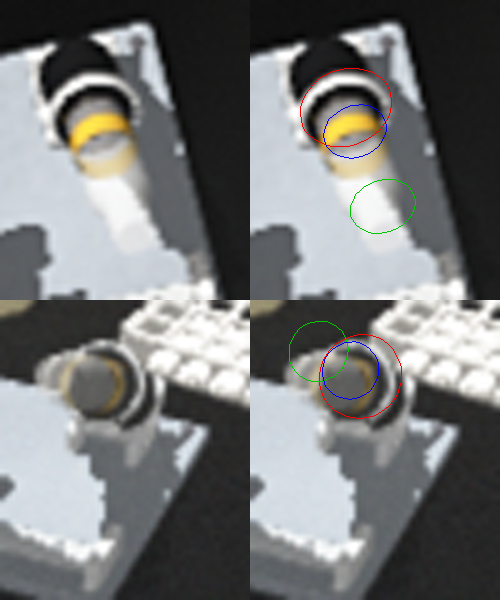

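The collar in the overlay agrees with the mouth at stand (0.03, -0.115) to a few mm. The lamp sags slightly in its socket. Next, move above the grasp point.

```bash
python3 -c "
from h import *
X=W(.001,-.114,.2);print(X);go(X,-90)"
```

```text
[ 0.63366879 -0.06221077  0.2       ]
t 5.05 pos [0.4968 0.1451 0.2365] F [ 0.1 -0.4 -0.9] w 0.0876 j6 -0.18
shift [-0.2332  0.0858  0.0363] turn 1.572
```

```bash
python3 -m pendant '[[1,-0.018,0.006,0,0.12],[1,-0.036,0.013,0,0.24],[1,-0.054,0.02,0,0.36],[1,-0.072,0.026,0,0.48],[1,-0.09,0.033,0,0.6],[1,-0.108,0.04,0,0.72],[1,-0.126,0.046,0,0.84],[1,-0.144,0.053,0,0.96]]';  python3 -m pendant '[[1,0,0,0,0]]'; python3 -c "
from h import *
X=W(.001,-.114,.17);go(X,-90)"
```

```text
time: 5.72
position: [0.5811, 0.0163, 0.2349]
tcp_rot: [0.914, 0.406, -0.002, -0.001]
contact_force: [-0.3, 0.4, 0.7]
grip_width: 0.0881
grip_force: 0.0
time: 5.8
position: [0.5823, 0.0143, 0.235]
tcp_rot: [0.914, 0.405, -0.002, -0.001]
contact_force: [-0.6, 0.6, 0.2]
grip_width: 0.0885
grip_force: 0.0
t 5.8 pos [0.5823 0.0143 0.235 ] F [-0.6  0.6  0.2] w 0.0885 j6 0.56
shift [-0.022   0.0897  0.0648] turn 0.604
```

```bash
python3 -m pendant '[[1,-0.004,0.018,0,0.12],[1,-0.008,0.036,0,0.24],[1,-0.013,0.054,0,0.36],[1,-0.018,0.072,0,0.48],[1,-0.022,0.09,0.02,0.6],[1,-0.022,0.09,0.05,0.604],[1,-0.022,0.09,0.065,0.604],[1,-0.022,0.09,0.065,0.604]]';  python3 -m pendant '[[1,0,0,0,0]]'; python3 -c "
from h import *
X=W(.001,-.114,.079);go(X,-90)"
```

```text
time: 6.47
position: [0.6304, -0.0581, 0.1658]
tcp_rot: [0.993, 0.119, -0.005, -0.002]
contact_force: [-0.8, 0.6, -0.3]
grip_width: 0.0877
grip_force: 0.0
time: 6.55
position: [0.6328, -0.0585, 0.1703]
tcp_rot: [0.993, 0.12, -0.002, -0.001]
contact_force: [0.3, 0.2, 0.6]
grip_width: 0.0881
grip_force: 0.0
t 6.55 pos [ 0.6328 -0.0585  0.1703] F [0.3 0.2 0.6] w 0.0881 j6 1.05
shift [0.0004 0.0041 0.0913] turn 0.01
```

```bash
python3 -m pendant '[[1,0,0.004,0.03,0.01],[1,0,0.004,0.06,0.01],[1,0,0.004,0.085,0.01],[1,0,0.004,0.091,0.01],[0.5,0,0.004,0.091,0.01],[0.3,0,0.004,0.091,0.01],[0.2,0,0.004,0.091,0.01],[0.2,0,0.004,0.091,0.01]]' 25;  python3 -m pendant '[[0,0,0,0,0],[0,0,0,0,0],[0,0,0,0,0],[0,0,0,0,0],[0,0,0,0,0],[0,0,0,0,0]]'; python3 -c "
from h import *
X=W(.001,-.114,.079);go(X,-90)"
```

```text
time: 7.22
position: [0.637, -0.0636, 0.0845]
tcp_rot: [0.993, 0.114, 0.002, 0.001]
contact_force: [0.6, -0.9, 0.0]
grip_width: 0.0635
grip_force: 0.0
time: 7.72
position: [0.6352, -0.0623, 0.0824]
tcp_rot: [0.994, 0.114, -0.0, -0.001]
contact_force: [-2.6, 4.8, 5.9]
grip_width: 0.0348
grip_force: 25.0
t 7.72 pos [ 0.6352 -0.0623  0.0824] F [-2.6  4.8  5.9] w 0.0348 j6 1.06
shift [-0.0015 -0.0004  0.0034] turn -0.001
```

```bash
python3 -m pendant '[[0,-0.005,0,-0.004,0],[0,-0.01,0,-0.0083,0],[0,-0.015,0,-0.0125,0],[0,-0.021,0,-0.0175,0],[0,-0.027,0,-0.0225,0],[0,-0.033,0,-0.0275,0],[0,-0.039,0,-0.0325,0],[0,-0.045,0,-0.0375,0]]' 30;  python3 -m pendant '[[0,-0.008,0,-0.0065,0],[0,-0.016,0,-0.013,0],[0,-0.024,0,-0.02,0],[0,-0.03,0,-0.025,0],[0,-0.03,0,-0.03,0],[0,-0.03,0,-0.03,0],[0,-0.03,0,-0.03,0]]'; python3 - <<'E'
from h import *
go(W(-.08,-.115,.2),-90)
a=arm.camera("top")[100:220,180:320,::-1]; b=arm.camera("scene")[120:235,220:360,::-1]
f=lambda i:cv2.resize(i,None,fx=2.5,fy=2.5,interpolation=cv2.INTER_CUBIC)
cv2.imwrite("pics/p.png",np.vstack([f(b),f(a)])[:600])
E
```

```text
time: 8.38
position: [0.5909, -0.0739, 0.12]
tcp_rot: [0.994, 0.114, 0.0, 0.0]
contact_force: [-0.0, 0.6, -0.9]
grip_width: 0.0347
grip_force: 29.8
time: 8.97
position: [0.5628, -0.0804, 0.15]
tcp_rot: [0.994, 0.114, 0.001, 0.0]
contact_force: [-0.6, -0.1, -0.0]
grip_width: 0.0346
grip_force: 29.8
t 8.97 pos [ 0.5628 -0.0804  0.15  ] F [-0.6 -0.1 -0. ] w 0.0346 j6 0.99
shift [-0.0078 -0.0006 -0.05  ] turn -0.002
```

View pics/p.png

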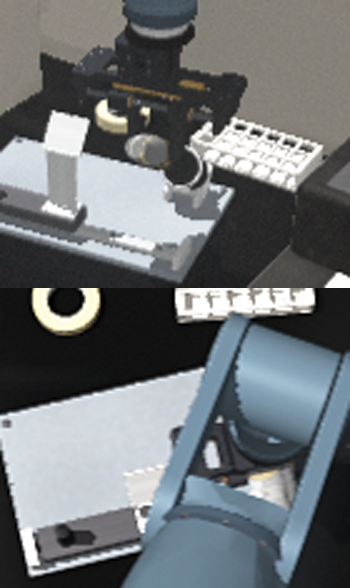

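The lamp is out and in the fingers: the glass end shows at (147,148) and the empty socket at (190,180). The shutter is still at the stop. The tool can't tilt, so I'll pivot the lamp level in the pads by pressing its plug end on the free part of the stand plate.

```bash
python3 -m pendant '[[0,0,0,-0.03,0],[0,0,0,-0.06,0],[0,0,0,-0.09,0],[0,0,0,-0.09,0],[0,0,0,-0.09,0]]'; python3 -c "
from h import *
go(W(.055,.068,.24),0)"
```

```text
time: 9.48
position: [0.5636, -0.0805, 0.2411]
tcp_rot: [0.994, 0.114, 0.002, 0.001]
contact_force: [-0.2, -0.1, -1.0]
grip_width: 0.0346
grip_force: 29.8
t 9.48 pos [ 0.5636 -0.0805  0.2411] F [-0.2 -0.1 -1. ] w 0.0346 j6 0.99
shift [ 0.1261 -0.1841  0.0011] turn -1.572
```

```bash
python3 -m pendant '[[0,0.009,-0.014,0,-0.11],[0,0.018,-0.027,0,-0.22],[0,0.028,-0.041,0,-0.33],[0,0.038,-0.055,0,-0.44],[0,0.047,-0.069,0,-0.55],[0,0.056,-0.083,0,-0.66],[0,0.066,-0.096,0,-0.77],[0,0.075,-0.11,0,-0.88]]'; python3 -m pendant '[[0,0,0,0,0]]'; python3 -c "
from h import *
go(W(.055,.068,.24),0)"
```

```text
time: 10.15
position: [0.6098, 0.0448, 0.2366]
tcp_rot: [0.849, 0.528, -0.002, -0.001]
contact_force: [-1.0, 0.1, -1.2]
grip_width: 0.0346
grip_force: 29.8
time: 10.23
position: [0.61, 0.0465, 0.2367]
tcp_rot: [0.849, 0.529, -0.001, -0.002]
contact_force: [0.2, -0.2, -1.4]
grip_width: 0.0347
grip_force: 29.8
t 10.23 pos [0.61   0.0465 0.2367] F [ 0.2 -0.2 -1.4] w 0.0347 j6 0.34
shift [ 0.0879 -0.0043 -0.0033] turn -0.686
```

```bash
python3 -m pendant '[[0,0.014,-0.001,0,-0.11],[0,0.028,-0.001,0,-0.22],[0,0.042,-0.002,0,-0.33],[0,0.056,-0.003,0,-0.44],[0,0.072,-0.004,0,-0.55],[0,0.088,-0.004,0,-0.66],[0,0.088,-0.004,0,-0.686],[0,0.088,-0.004,0,-0.686]]'; python3 -m pendant '[[0,0,0,0.03,0],[0,0,0,0.06,0],[0,0,0,0.09,0],[0,0,0,0.12,0],[0,0,0,0.15,0],[0,0,0,0.165,0],[0,0,0,0.165,0]]'; python3 -c "
from h import *
go(W(.055,.068,.015),0)"
```

```text
time: 10.9
position: [0.6455, 0.1245, 0.2371]
tcp_rot: [0.624, 0.781, -0.001, -0.001]
contact_force: [0.1, -0.3, -0.6]
grip_width: 0.0351
grip_force: 29.8
time: 11.48
position: [0.6424, 0.1235, 0.0689]
tcp_rot: [0.625, 0.781, -0.003, -0.004]
contact_force: [-1.1, -1.1, -1.8]
grip_width: 0.0348
grip_force: 29.8
t 11.48 pos [0.6424 0.1235 0.0689] F [-1.1 -1.1 -1.8] w 0.0348 j6 -0.21
shift [0.0031 0.0038 0.0539] turn -0.009
```

```bash
python3 -m pendant '[[0,0,0,0.004,0],[0,0,0,0.008,0],[0,0,0,0.012,0],[0,0,0,0.016,0],[0,0,0,0.02,0],[0,0,0,0.024,0],[0,0,0,0.027,0],[0,0,0,0.027,0]]' 15; python3 -c "
from h import *
go(W(.055,.068,.015),0)"
```

```text
time: 12.15
position: [0.6469, 0.1242, 0.0476]
tcp_rot: [0.624, 0.781, 0.001, 0.0]
contact_force: [1.5, -0.8, 2.7]
grip_width: 0.0346
grip_force: 15.0
t 12.15 pos [0.6469 0.1242 0.0476] F [ 1.5 -0.8  2.7] w 0.0346 j6 -0.21
shift [ 0.0035 -0.0014  0.0326] turn -0.007
```

The plug is touching the plate with about 3.7 N, so I'll carry on down.

```bash
python3 -m pendant '[[0,0,0,0.004,0],[0,0,0,0.008,0],[0,0,0,0.012,0],[0,0,0,0.016,0],[0,0,0,0.016,0]]';python3 -m pendant '[[0,0,0,0.004,0],[0,0,0,0.008,0],[0,0,0,0.012,0],[0,0,0,0.014,0],[0,0,0,0.014,0],[0,0,0,0.014,0]]'; python3 -c "
from h import *
go(W(.055,.068,.015),0)"
```

```text
time: 12.57
position: [0.6452, 0.1246, 0.0297]
tcp_rot: [0.624, 0.781, -0.001, -0.001]
contact_force: [1.1, 0.0, 1.0]
grip_width: 0.0349
grip_force: 15.0
time: 13.07
position: [0.6495, 0.125, 0.0213]
tcp_rot: [0.624, 0.782, 0.002, 0.002]
contact_force: [-1.8, 1.1, 16.8]
grip_width: 0.0351
grip_force: 15.0
t 13.07 pos [0.6495 0.125  0.0213] F [-1.8  1.1 16.8] w 0.0351 j6 -0.21
shift [ 0.0033 -0.004   0.0062] turn -0.006
```

The lamp now lies flat on the plate (about 17 N). I'll firm up the grip and lift.

```bash
python3 -m pendant '[[0,0,0,0,0],[0,0,0,0,0],[0,0,0,0,0],[0,0,0,-0.005,0],[0,0,0,-0.015,0],[0,0,0,-0.03,0],[0,0,0,-0.05,0],[0,0,0,-0.07,0]]' 35;python3 -m pendant '[[0,0,0,-0.03,0],[0,0,0,-0.06,0],[0,0,0,-0.09,0],[0,0,0,-0.12,0],[0,0,0,-0.15,0],[0,0,0,-0.15,0],[0,0,0,-0.15,0]]'; python3 - <<'E'
from h import *
go(W(.055,.068,.24),0)
b=arm.camera("scene")[80:235,180:360,::-1]
cv2.imwrite("pics/f.png",cv2.resize(b,None,fx=3.8,fy=3.8,interpolation=cv2.INTER_CUBIC))
g=W(.055,.068,.24);R=W(0,1,0)-W(0,0,0)
E
```

```text
time: 13.73
position: [0.6454, 0.1245, 0.0879]
tcp_rot: [0.624, 0.781, -0.001, -0.001]
contact_force: [0.0, 0.3, -0.6]
grip_width: 0.0344
grip_force: 35.0
time: 14.32
position: [0.6473, 0.1245, 0.2404]
tcp_rot: [0.624, 0.781, 0.002, 0.002]
contact_force: [0.4, -1.0, -1.3]
grip_width: 0.0343
grip_force: 35.0
t 14.32 pos [0.6473 0.1245 0.2404] F [ 0.4 -1.  -1.3] w 0.0343 j6 -0.21
shift [ 0.0033 -0.0018  0.0004] turn -0.007
```

View pics/f.png

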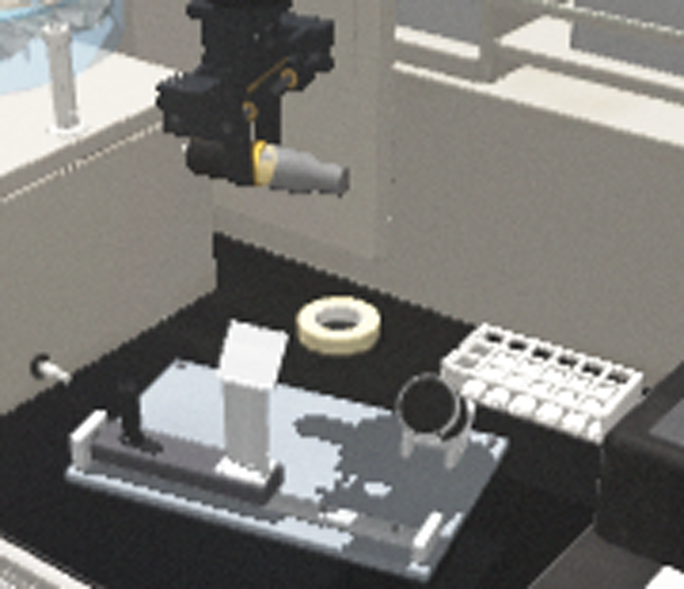

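The lamp is held roughly level, with the plug at (205,158) and the glass tip at (342,178). The shutter is at the stop. I'll check the tilt against the calibration.

```bash
python3 - <<'E'
from h import *
o=arm.get_obs();p=o["position"]+[0,0,.015];y=W(0,1,0)-W(0,0,0)
for t in(-20,-10,0,10,20):
    d=np.cos(np.radians(t))*y-[0,0,np.sin(np.radians(t))]
    a,b=[(proj("scene",p+s*d)-[180,80])*3.8 for s in(.07,-.075)];print("plug down",t,a.round(),b.round(),np.degrees(np.arctan2(*(b-a)[::-1])).round(1))
print("seen",np.degrees(np.arctan2(20,137)))
E
python3 -m pendant '[[0,0,0,0,0],[0,0,0,0,0],[0,0,0,0,0],[0,0,0,0,0],[0,0,0,0,0],[0,0,0,0,0],[0,0,0,0,0],[0,0,0,0,0]]'
```

```text
plug down -20 [181. 119.] [327. 201.] 29.2
plug down -10 [178. 132.] [331. 188.] 20.3
plug down 0 [178. 145.] [332. 174.] 10.7
plug down 10 [180. 158.] [331. 159.] 0.3
plug down 20 [184. 171.] [327. 144.] -10.8
seen 8.305676205556
time: 15.03
position: [0.6463, 0.1243, 0.2374]
tcp_rot: [0.624, 0.781, -0.0, 0.0]
contact_force: [0.5, -0.7, -1.3]
grip_width: 0.0345
grip_force: 35.0
```

The lamp is level to about 3° and the arm is still, so I'll hand in.

```bash
python3 -c "
from station import arm
print(arm.finish_job())"
```

```text
the job is handed in; nothing more can be done
None
```

I handed the job in at about 15 s: the shutter is against its end stop, and the lamp is held about 25 cm above the worktop over the stand, level to about 3° by the last camera picture. The verdict isn't shown to me.

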